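# Level the small table with the T-key and keep the screw pressed

## Task

Pull the orange-handled T-key up out of its blue holder, set its blade into the slot of the levelling screw at the end of the small levelling table, press the sprung screw well down and, still pressing, turn it until the bubble of the spirit level on the table lies between the two black lines. Finish like that: the key still gripped upright in the slot, the screw still pressed down and the bubble centred, so that a colleague can lock it. Leave the hub, the setup block and the micrometer lying where they are.

Things in the scene. Friction and masses are not known exactly. Their poses are not given: they have to be found in the camera images.
- key_handle (a point): Centre of the key's orange T-handle: a level bar 64 mm long (along x), 14 mm wide (y), 16 mm high (z up). Below it a round steel shaft, 10 mm thick, runs down to a flat blade whose end is 108 mm below this point. The key (about 0.1 kg) stands upright in the blue holder at first. Half a turn about z makes no difference.
- key_tip (a point): Middle of the lower end of the key's blade, 108 mm below the handle's centre; axes as the handle's. The blade is 22 mm wide along x and 6 mm thick along y; its last 6 mm narrows to 18 x 4 mm. At first it stands 50 mm below the holder's mouth.
- key_holder: Fixed blue block 56 x 44 x 60 mm on a foot 84 x 64 x 8 mm, with an upright pocket 50 mm deep (25 mm along its x by 13.5 mm along its y) in which the key stands. Origin: centre of the underside; the mouth is 60 mm above it.
- screw_slot (a point): Mouth of the slot in the levelling screw's head, on the screw's axis, 55 mm above the surface when not pressed; moves with the screw. Slot: 27 mm long (along x), 9 mm wide (y), 14 mm deep, closed below; z up. The blade fits either way round. The head is a dark ring 44 mm across with brass cheeks beside the slot.
- screw_press (a joint): How far the screw is pushed down against its spring, m: 0 up, 0.006 at the stop. The push needed is about 2.5 N at the start and 8.5 N at the stop. It springs up when let go.
- screw_turn (a joint): Turn of the screw, rad, growing clockwise seen from above, range -1.0 to 2.4; friction 0.05 N m, stays where left. Clockwise lifts the screw's end of the table and moves the bubble towards the screw, about 17.5 mm per rad. Level lies 0.5 to 1.4 rad clockwise of the start, different each time.
- vial_centre (a point): Middle of the yellow-green vial (64 mm long, 17 mm thick) of the spirit level on the tilting plate, 126 mm from the screw's axis. Its y axis runs along the vial towards the screw. Two black rings stand 11.8 mm either side of this point.
- bubble (a point): Centre of the white bubble (seen 14 mm long) in the vial. It moves along the vial to its higher end and takes about half a second to settle; at the start it stands 10 to 23 mm from the vial's middle, on the side away from the screw. It is centred when it coincides with the vial's middle along the vial.
- t_key: The whole T-key: origin in the middle of the lower end of its blade, z up along the shaft, x along the handle.
- brass_hub: Loose brass-coloured turned hub, 32 mm across, 22 mm high; origin under its centre. Leave it alone.
- setup_block: Loose grey steel setup block with holes, 51 x 76 x 25 mm; origin under its centre. Leave it alone.
- micrometer: Loose micrometer with a green frame, lying flat, 47 x 124 x 16 mm; origin under its centre. Leave it alone.
- levelling_table: Fixed grey base, 104 x 262 x 14 mm; origin at the surface on the screw's axis. It runs from 42 mm beyond the screw (+y) to 220 mm the other way (-y). Its aluminium tilting plate, top about 47 mm up, begins 40 mm from the screw's axis and carries the spirit level.
There are look-alikes about, which are no part of the job. Of the things like the t_key, leave any that is brown, purple or red; of the rest the smaller one is meant.

How it is judged:
By the outcome, as a careful person would: the job done as asked, in the order asked, and still so for the second after the job is handed in, while the arm keeps its last pose, push and grip.
It also fails if it takes over 48 s, if anything falls off the work surface, if the arm or the gripper's body presses on something with over 40 N, if the wrist force passes 120 N, or if a joint passes its speed limit or range.

## Robot

A 6-joint arm with a two-finger parallel gripper is mounted at the origin on a cart in front of the work surface, level with it; the furniture and walls round the work are solid. World frame = base frame: x ahead of the robot, y to its left, z up, the work surface at z = 0. Lengths are in m, angles in rad, forces in N, time in s.
With the tool pointing down it reaches from about 0.4 to 0.825 m from the base axis. Payload 7 kg.
Tool frame: the origin (TCP) lies at the very end of the fingers, on their centre line; the grasp point (between the pads) lies 19 mm behind it (arm.grip_point_offset is the distance from the TCP to the grasp point, in m); z points along the fingers, y is the line along which they close (so a half turn about z gives the same grasp; the last joint's range is limited). The gripper opens to 88 mm and grips with 3 to 60 N. Pads are 19 mm wide; open, the fingers measure 130 mm over their backs; the gripper's body (78 mm by 193 mm) begins 47 mm behind the grasp point.
Start: joints at [1.56, 0.359, 0.012, 0, -1.224, -0.288], TCP at [0.199, 0.645, 0.2] pointing down, gripper open.
Joint ranges: [-3.07, 3.07], [-1.43, 2.12], [-1.02, 1.25], [-3.03, 1.67], [-3.05, -0], [-3.03, 3.03]. Speed limits (rad/s): [2.39, 2.39, 3.01, 3.14, 3.14, 3.14].

## Interface

Orientations are given as [roll, pitch, yaw] about the fixed x, y, z axes, in that order (R = Rz(yaw) Ry(pitch) Rx(roll)).
In Python, from station import arm, cams gives the robot as it stands.
- The arm moves only by the shell command python3 -m handwheel 'ROWS' [FORCE]. ROWS is JSON, a list that holds one entry, the list of rows, each a list of 7 numbers: the shift along the tool's x, y, z normalised to -1 to 1, where 1 is 0.08 m, then the turn, a rotation vector about the tool's x, y, z normalised to -1 to 1, where 1 is 0.5 rad, then the closure in counts, from 0 (fully open) to 255 (shut). In form: [[[x, y, z, wx, wy, wz, hand], ...]]. A call has 1 to 5 rows; each row is the pose to reach, as a shift and turn from the pose commanded when the call began, along the tool's axes at that moment; what a row does not reach only later rows make up. A row lasts 1/8 s, in which the tool goes at most 62.5 mm and 10.7 degrees, less where a joint would pass 70% of its speed; a pose out of reach is approached as far as the arm can. A call with a number of a shift or a turn outside -1 to 1 is refused whole. A call with a gripper value outside its range is refused whole. The fingers move at their own pace and stop on an object; FORCE is the grip in N (left out, the last holds). Time passes only in rows, so rows that repeat a pose let the fingers close. It gives the time, the measured TCP pose, the force, the opening and the grip force at its end, in the units of the state.
- arm.get_state(): the state, without advancing time (a new reading comes with each control period).
- cams.grab_frame(name): name is "scene" or "top" or "wrist"; returns the picture (400x640x3 uint8, blue, green, red); there is no depth.
- cams.camera_info(name): a dict with "camera_matrix" (3x3 intrinsics, pixels), "dist_coeffs" ([k1, k2, p1, p2, k3] as OpenCV has them; the pictures are not rectified), "R" (3x3) and "t" (3): a world point X has camera coordinates R X + t; the wrist camera has in their place "hand_eye" (4x4, takes a point from camera to tool coordinates, whose origin is the TCP and whose axes are the flange's). Camera axes: x right, y down, z forward; pixel columns grow to the right and rows downward; lengths in m; the calibration is good to about 2 mm. A picture is of the moment at which its call begins: read the wrist's pose just before it. camera_info takes no time and is no camera call.
- arm.job_done(): hands the job in; it is judged then, once.
The state is a dict: "t": time; "q": joint angles; "qd": joint speeds; "joint_efforts": joint torques, N m; "eef_pos": TCP position; "ee_rot": TCP orientation; "force": force on the tool from outside, world axes, zero at the start; "moment": the same for the moment, N m; "width": finger opening in m; "gripper_force": force on a finger pad.
Only numpy, scipy, OpenCV 4.12 (cv2) and the standard library are available. Lean on these libraries where they do the work, as an engineer would, in place of code of your own. Each camera call takes 0.05 s, during which the arm holds its last target. There are 200 camera calls.

## Working session

There is one attempt and no reset: what is moved stays moved. The work goes in short steps, Python scripts to look and compute and a shell command to move; the robot and the scene stay as the last step left them, time stands still between calls to the robot, and variables do not carry over. Pictures are saved under pics/ and viewed, at most 10 in all, crops included, and the job is handed in when it is done.

```bash
ls; mkdir -p pics
python3 - <<'E'
from station import arm,cams
import cv2,numpy as np
s=arm.get_state();print(s)
for n in("scene","top"):
    cv2.imwrite(f"pics/{n}0.png",cams.grab_frame(n));print(n,cams.camera_info(n))
print(cams.camera_info("wrist"))
E
```

```text
pics
{'t': 0.0, 'q': array([ 1.56008570e+00,  3.59388834e-01,  1.10522090e-02, -3.71101373e-04,
       -1.22414440e+00, -2.88099511e-01]), 'qd': array([ 5.01235130e-05, -2.66983990e-04, -6.39813039e-04,  1.93070916e-03,
       -5.72547639e-04, -6.22410078e-04]), 'joint_efforts': array([ 7.88056550e-04, -5.82728219e+01,  2.93041205e+01,  6.99707374e+00,
        6.96711868e-03, -1.66646969e-04]), 'eef_pos': array([0.19857342, 0.64454489, 0.19881483]), 'ee_rot': array([ 3.13987826e+00, -1.44241547e-04, -2.98936390e-01]), 'force': array([0.62365663, 0.00513873, 0.66447453]), 'moment': array([ 0.02865888, -0.03912602,  0.00286668]), 'gripper_force': 0.0, 'width': 0.08776481700898842}
scene {'camera_matrix': array([[414.77922282,   0.        , 316.19071582],
       [  0.        , 414.77922282, 199.97180073],
       [  0.        ,   0.        ,   1.        ]]), 'dist_coeffs': array([-0.00774528,  0.        ,  0.        ,  0.        ,  0.        ]), 'R': array([[ 0.69625565, -0.71740709,  0.0235611 ],
       [-0.36704609, -0.38404887, -0.84722112],
       [ 0.61685106,  0.58123449, -0.530717
[... 478 characters left out ...]
.73546598e-04, -9.95890075e-01]]), 't': array([0.20528415, 0.58565559, 1.15167681])}
{'camera_matrix': array([[354.60107138,   0.        , 321.80925385],
       [  0.        , 354.60107138, 194.65192253],
       [  0.        ,   0.        ,   1.        ]]), 'dist_coeffs': array([-0.05301644,  0.        ,  0.        ,  0.        ,  0.        ]), 'hand_eye': array([[-3.84812508e-04, -9.52286169e-01, -3.05206330e-01,
         8.29686417e-02],
       [ 9.99999385e-01, -4.89307206e-05, -1.10815599e-03,
        -9.16288556e-05],
       [ 1.04034765e-03, -3.05206569e-01,  9.52285602e-01,
        -1.84429570e-01],
       [ 0.00000000e+00,  0.00000000e+00,  0.00000000e+00,
         1.00000000e+00]])}
```

View pics/scene0.png

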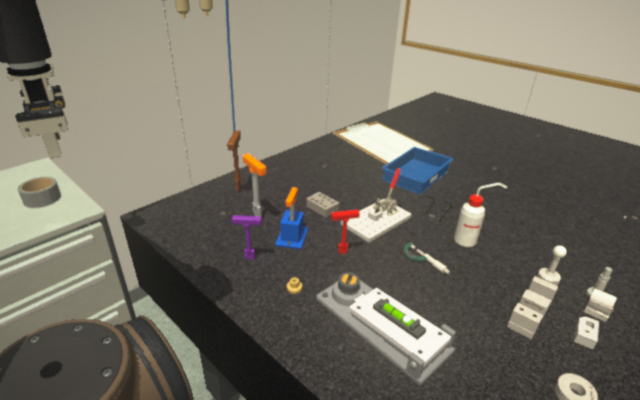

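View pics/top0.png

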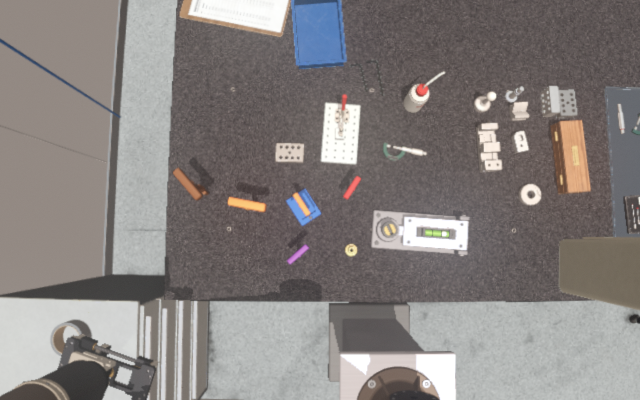

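Keys in the top view: brown (188,184), large orange (247,204), orange in the blue holder (302,205), purple (298,255) and red (352,187). The one at (302,205) fits: it is the smaller orange key and it stands in the blue holder. I'll confirm it in an enlarged crop, with the screw and level beside it.

Run:
```python
import cv2,numpy as np
t=cv2.imread("pics/top0.png");s=cv2.imread("pics/scene0.png")
r=lambda im,x,y,w,h,k:cv2.resize(im[y:y+h,x:x+w],None,fx=k,fy=k,interpolation=cv2.INTER_CUBIC)
a=np.hstack([r(t,270,175,66,50,6),r(s,260,180,66,50,6)])
b=r(t,366,200,110,60,7.2)
b=r(t,366,203,110,55,7.2)
cv2.imwrite("pics/crop1.png",np.vstack([a[:290],cv2.resize(b,(792,300))]))
```

```text
(no output)
```

View pics/crop1.png

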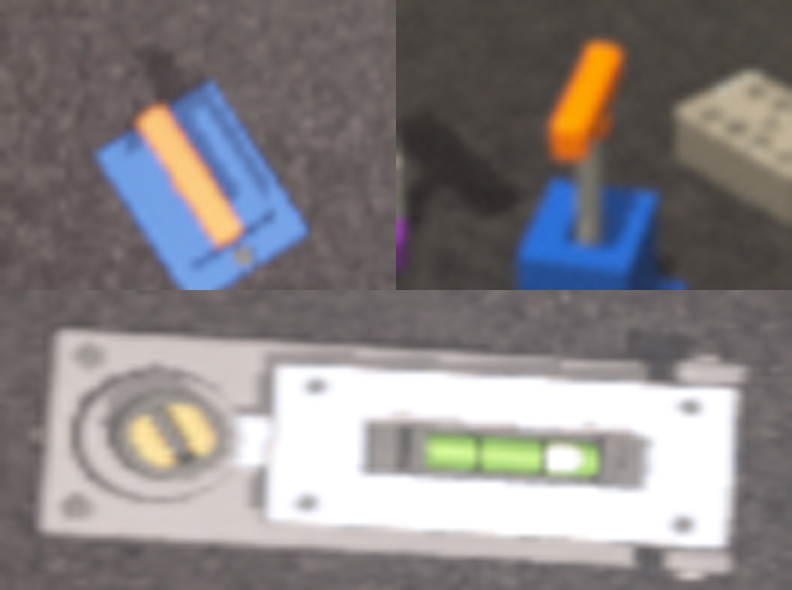

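The crop confirms it: an orange handle on a steel shaft standing in the blue holder. Its handle ends are at about (295.5,194.7) and (308,213.7) in top. The screw is at about (390,229.6), and its slot runs roughly (388,224)-(392.4,235). The white bubble is at the end of the vial away from the screw.

```bash
cat > h.py <<'E'
import numpy as np,cv2
from station import arm,cams
from scipy.spatial.transform import Rotation as Ro
def pose(n,s=None):
    c=cams.camera_info(n);K=c["camera_matrix"];d=c["dist_coeffs"]
    if n!="wrist": return K,d,c["R"],c["t"]
    s=s or arm.get_state()
    R=Ro.from_euler("xyz",s["ee_rot"]).as_matrix();H=c["hand_eye"]
    Rw=R@H[:3,:3];tw=R@H[:3,3]+s["eef_pos"]
    return K,d,Rw.T,-Rw.T@tw
def ray(P,uv):
    K,d,R,t=P
    n=cv2.undistortPoints(np.array([[uv]],float),K,d)[0,0]
    return -R.T@t,R.T@np.r_[n,1]
def atz(P,uv,z):
    o,r=ray(P,uv);return o+r*(z-o[2])/r[2]
def px(P,X):
    K,d,R,t=P;return cv2.projectPoints(np.array(X,float).reshape(-1,3),R,t,K,d)[0][:,0]
def tri(obs):
    A=np.zeros((3,3));b=np.zeros(3)
    for P,uv in obs:
        o,r=ray(P,uv);r/=np.linalg.norm(r);M=np.eye(3)-np.outer(r,r);A+=M;b+=M@o
    return np.linalg.solve(A,b)
def step(target,yaw,s=None):
    "row numbers from current pose to target TCP pose, tool straight down at yaw"
    s=s or arm.get_state();R=Ro.from_euler("xyz",s["ee_rot"])
    T=Ro.from_euler("xyz",[np.pi,0,yaw])
    return (R.inv().apply(np.array(target)-s["eef_pos"])/.08).round(3),((R.inv()*T).as_rotvec()/.5).round(3)
E
python3 - <<'E'
from h import *
np.set_printoptions(precision=4,suppress=True)
T=pose("top");S=pose("scene")
e1,e2=atz(T,(295.5,194.7),.126),atz(T,(308,213.7),.126)
print("key",(e1+e2)/2,np.linalg.norm(e1-e2),"ang",np.degrees(np.arctan2(*(e1-e2)[1::-1])))
sc=atz(T,(389.9,229.6),.055);a,b=atz(T,(388,224),.055),atz(T,(392.4,235),.055)
print("screw",sc,"slot ang",np.degrees(np.arctan2(*(a-b)[1::-1])))
v=[atz(T,(366+x/7.2,203+(y-290)/5.4545),.057) for x,y in((480,453),(543,456),(567,459))];print("rings,bubble",v)
for n,t,s in(("big",(247,204),(255,164)),("key",(301.8,204.2),(291.7,196)),("red",(352,187),(345,214)),("purple",(298,255),(247,219)),("brown",(188,184),(236,140))):print(n,tri([(T,t),(S,s)]))
print(atz(T,(228,202),.16),atz(T,(266,208),.16))
E
```

```text
key [0.5515 0.26   0.126 ] 0.05704726524267752 ang 33.817312323651834
screw [0.4902 0.0286 0.055 ] slot ang 21.640527676034402
rings,bubble [array([ 0.4819, -0.0852,  0.057 ]), array([ 0.4805, -0.1087,  0.057 ]), array([ 0.4791, -0.1176,  0.057 ])]
big [0.549  0.3924 0.1545]
key [0.5509 0.2611 0.1197]
red [0.5959 0.1348 0.1099]
purple [0.4246 0.2688 0.1115]
brown [0.5981 0.5379 0.1565]
[0.5533 0.4377 0.16  ] [0.5394 0.3449 0.16  ]
```

```bash
python3 -m handwheel '[[[0.94,0.55,-0.1,0,0,0,100],[0.94,0.55,-0.1,0,0,0,100]]]' 20
python3 -m handwheel '[[[0.94,0.55,-0.1,0,0,0,130],[0.94,0.55,-0.1,0,0,0,130]]]' 
python3 -m handwheel '[[[0.94,0.55,-0.1,0,0,-0.4,130],[0.94,0.55,-0.1,0,0,-0.4,130]]]'
python3 - <<'E'
from h import *
s=arm.get_state();print(s["q"],s["t"]);print(step([.551,.2605,.22],.59))
E
```

```text
t: 0.35
eef_pos: [0.2588, 0.579, 0.2077]
ee_rot: [3.141, -0.0, -0.3]
force: [0.3, 0.2, -0.6]
width: 0.0725
gripper_force: 0.0
t: 0.6
eef_pos: [0.3181, 0.5147, 0.2162]
ee_rot: [-3.141, -0.0, -0.3]
force: [-0.7, -0.5, -0.6]
width: 0.0533
gripper_force: 0.0
t: 0.85
eef_pos: [0.3768, 0.4508, 0.2241]
ee_rot: [-3.141, -0.0, -0.097]
force: [-0.4, 1.0, 0.2]
width: 0.0437
gripper_force: 0.0
[ 1.20714817e+00  2.00675112e-01 -1.50284412e-01  1.56257012e-05
 -1.21956040e+00  2.66701960e-01] 0.85
(array([2.398, 2.157, 0.051]), array([-0.   , -0.   , -1.374]))
```

```bash
python3 -m handwheel '[[[0.8,0.72,0,0,0,0,130],[0.8,0.72,0,0,0,0,130]]]' >/dev/null
python3 -m handwheel '[[[0.8,0.72,0.05,0,0,0,130],[0.8,0.72,0.05,0,0,0,130]]]' >/dev/null
python3 -m handwheel '[[[0.8,0.72,0,0,0,-0.35,130],[0.8,0.72,0,0,0,-0.7,130],[0.8,0.72,0,0,0,-0.7,130]]]' >/dev/null
python3 -m handwheel '[[[0,0,0,0,0,-0.37,130],[0,0,0,0,0,-0.674,130],[0,0,0,0,0,-0.674,130]]]'
python3 - <<'E'
from h import *
s=arm.get_state();im=cams.grab_frame("wrist");cv2.imwrite("pics/w1.png",im)
print(step([.551,.2605,.22],.59,s),px(pose("wrist",s),[.551,.2605,.126]),px(pose("wrist",s),[.54,.345,.16]))
E
```

```text
t: 2.1
eef_pos: [0.549, 0.2624, 0.2197]
ee_rot: [-3.141, 0.0, 0.586]
force: [0.1, -0.8, 0.4]
width: 0.043
gripper_force: 0.0
(array([ 0.008,  0.034, -0.004]), array([-0.   ,  0.   , -0.009])) [[325.64683576 187.18259001]] [[216.68687545 149.52595375]]
```

View pics/w1.png

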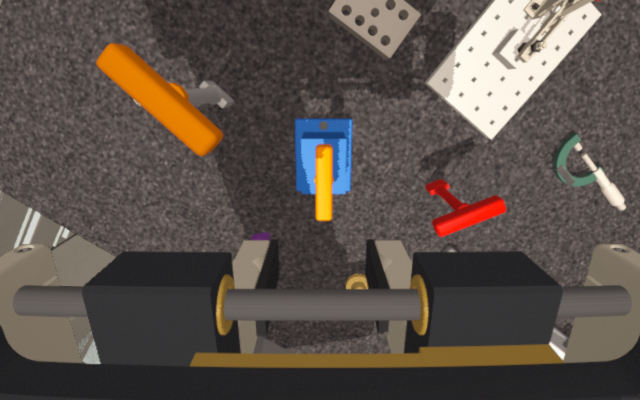

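Wrist view: the key handle runs (324,147)-(324,219), in line with the tool. The nearest end of the large orange key is at about (207,152), outside the line of the fingers. I'll work out the clearance and the exact offsets.

Run:
```python
from h import *
np.set_printoptions(precision=4,suppress=True)
s=arm.get_state();P=pose("wrist",s);R=Ro.from_euler("xyz",s["ee_rot"])
e1,e2=atz(P,(324.5,147),.126),atz(P,(324,219.5),.126);c=(e1+e2)/2
print(c,np.linalg.norm(e1-e2),np.arctan2(*(e1-e2)[1::-1]))
T=pose("top")
b=tri([(P,(160,98)),(T,(247,204))]);print("big centre",b)
for uv in((205,155),(221,132),(200,155)):print("big end in tool frame rel key",R.inv().apply(atz(P,uv,.163)-c))
print(step([c[0],c[1],.104],np.arctan2(*(e1-e2)[1::-1]),s))
```

```text
[0.5524 0.2626 0.126 ] 0.06150649433402608 0.5787976672624
big centre [0.5495 0.3927 0.1602]
big end in tool frame rel key [ 0.0319 -0.083  -0.037 ]
big end in tool frame rel key [ 0.0478 -0.0705 -0.037 ]
big end in tool frame rel key [ 0.0319 -0.0865 -0.037 ]
(array([0.037, 0.02 , 1.446]), array([-0.  ,  0.  ,  0.01]))
```

Run:
```python
from h import *
c=cams.camera_info("wrist");H=np.linalg.inv(c["hand_eye"])
for X in((.032,-.083,-.061),(.048,-.07,-.061),(.025,-.083,-.061),(.039,-.0965,-.066),(.039,.0,-.066),(.0,.02,-.0)):
    print(X,cv2.projectPoints(np.array([X]),H[:3,:3],H[:3,3],c["camera_matrix"],c["dist_coeffs"])[0].ravel())
```

```text
(0.032, -0.083, -0.061) [105.9812629  223.48968249]
(0.048, -0.07, -0.061) [131.94203925 183.28643706]
(0.025, -0.083, -0.061) [109.36358595 240.14824468]
(0.039, -0.0965, -0.066) [ 59.8297072  210.74644467]
(0.039, 0.0, -0.066) [322.34763021 211.26614925]
(0.0, 0.02, -0.0) [357.5571411  235.16767959]
```

Projecting the large key's end into the final grasp pose puts it at (106,223). The gripper outline there starts at about row 250, so it clears. I'll descend and grip.

```bash
python3 -m handwheel '[[[0.037,0.02,0.4,0,0,0.01,130],[0.037,0.02,0.75,0,0,0.01,130]]]' 
python3 -m handwheel '[[[0,0,0.45,0,0,0,130],[0,0,0.73,0,0,0,130],[0,0,0.73,0,0,0,130]]]'
python3 -m handwheel '[[[0,0,0,0,0,0,255],[0,0,0,0,0,0,255],[0,0,0,0,0,0,255],[0,0,0,0,0,0,255],[0,0,0,0,0,0,255]]]' 45
```

```text
t: 2.4
eef_pos: [0.5526, 0.2625, 0.159]
ee_rot: [-3.141, -0.001, 0.578]
force: [0.8, 0.9, -0.7]
width: 0.0429
gripper_force: 0.0
t: 2.78
eef_pos: [0.5516, 0.2615, 0.0996]
ee_rot: [3.141, 0.004, 0.58]
force: [-0.5, 0.0, 0.4]
width: 0.0431
gripper_force: 0.0
t: 3.4
eef_pos: [0.5529, 0.2619, 0.1015]
ee_rot: [-3.142, -0.0, 0.583]
force: [-0.0, -0.5, 0.2]
width: 0.0018
gripper_force: 0.0
```

The fingers closed to 1.8 mm, so the handle was missed. I'll look.

Run:
```python
from h import *
a=cams.grab_frame("wrist");b=cams.grab_frame("scene")
cv2.imwrite("pics/w2.png",np.vstack([cv2.resize(a[60:300],(640,240)),cv2.resize(b[130:280,200:400],None,fx=2.2,fy=2.2)[:,:640] if 0 else cv2.copyMakeBorder(cv2.resize(b[130:280,200:400],None,fx=2.2,fy=2.2),0,0,0,200,0)]))
```

```text
(no output)
```

View pics/w2.png

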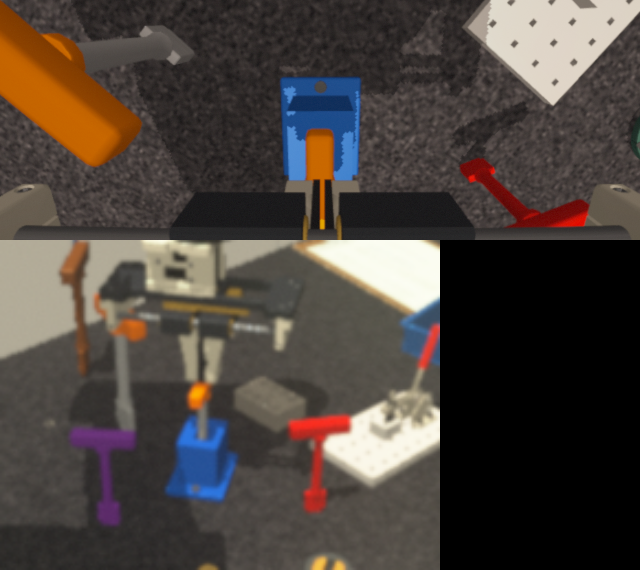

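Run:
```python
from h import *
s=arm.get_state();print(s["width"],s["gripper_force"],s["eef_pos"])
a=cams.grab_frame("wrist");b=cams.grab_frame("scene")
r=lambda im,x,y,w,h,k:cv2.resize(im[y:y+h,x:x+w],None,fx=k,fy=k,interpolation=cv2.INTER_CUBIC)
cv2.imwrite("pics/w3.png",np.hstack([r(a,270,170,100,140,4),r(b,265,145,50,70,8)]))
for n in("wrist","scene"):print(n,px(pose(n,s),[s["eef_pos"],[.552,.262,.126],[.552,.262,.11]]))
```

```text
0.000758948745660601 0.0 [0.55282963 0.26188641 0.10142233]
wrist [[322.30427546 235.18542757]
 [321.21484254 256.52686873]
 [321.2946092  242.74132751]]
scene [[292.69149027 202.18378583]
 [292.3271835  193.34132377]
 [292.3748642  199.19807788]]
```

View pics/w3.png

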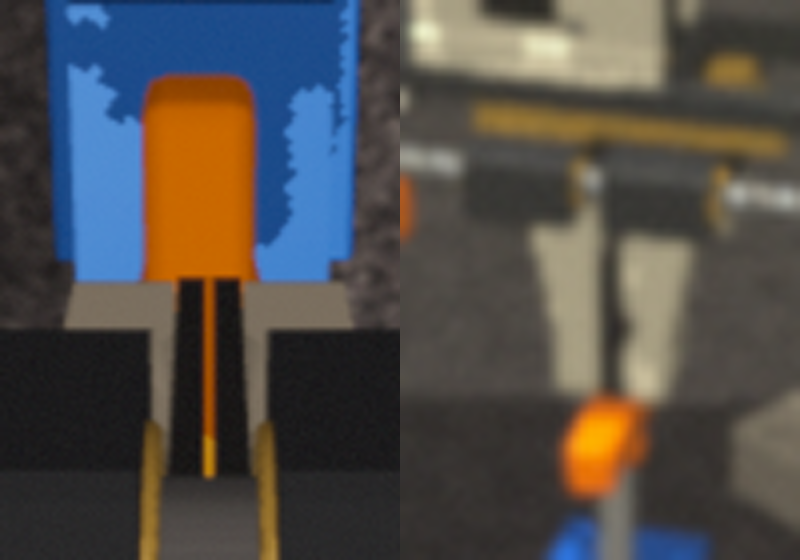

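The picture shows the real fingertips at about z 0.127, just above the handle, although the reported TCP is at 0.1015. So the fingertips sit about 25 mm behind the stated TCP. I'll check the stated offset and the clearance for going 25 mm lower.

Run:
```python
from h import *
print("gpo",arm.grip_point_offset,[a for a in dir(arm) if a[0]!="_"],arm.get_state()["t"])
c=cams.camera_info("wrist");H=np.linalg.inv(c["hand_eye"])
for dz in(-.061,-.073,-.083):
  for X in((.032,-.083,dz),(.032,-.0765,dz)):
    print(X,cv2.projectPoints(np.array([X]),H[:3,:3],H[:3,3],c["camera_matrix"],c["dist_coeffs"])[0].ravel())
for z in(0,-.02,-.025,-.03):
  print(z,cv2.projectPoints(np.array([[.0095,-.0215,z],[.0095,.0215,z]]),H[:3,:3],H[:3,3],c["camera_matrix"],c["dist_coeffs"])[0].ravel())
```

```text
gpo 0.0188 ['Unreachable', 'get_state', 'grip_point_offset', 'job_done'] 3.6
(0.032, -0.083, -0.061) [105.98176479 223.48935138]
(0.032, -0.0765, -0.061) [122.28600191 223.5815259 ]
(0.032, -0.083, -0.073) [ 86.75427536 236.41569675]
(0.032, -0.0765, -0.073) [104.36874176 236.57619995]
(0.032, -0.083, -0.083) [ 68.05311866 249.05346036]
(0.032, -0.0765, -0.083) [ 86.90282806 249.30067088]
0 [283.84984438 219.57907633 360.76850319 219.58265956]
-0.02 [279.78868195 234.25165283 364.84788239 234.25922453]
-0.025 [278.63699856 238.41661148 366.00473386 238.42543617]
-0.03 [277.42183468 242.81308955 367.22535141 242.82329427]
```

The projection agrees: with the tips 26 mm short of the stated TCP, their corners fall at row 240 and columns 278/366, as seen. I'll open narrow, shift 5 mm back from the large key, and go 18.5 mm lower.

```bash
python3 -m handwheel '[[[0,0,0,0,0,0,180],[-0.06,0,0,0,0,0,180],[-0.06,0,0,0,0,0,180],[-0.06,0,0,0,0,0,180],[-0.06,0,0,0,0,0,180]]]' 
python3 -m handwheel '[[[0,0,0.08,0,0,0,180],[0,0,0.16,0,0,0,180],[0,0,0.23,0,0,0,180],[0,0,0.23,0,0,0,180]]]'
python3 -m handwheel '[[[0,0,0,0,0,0,255],[0,0,0,0,0,0,255],[0,0,0,0,0,0,255],[0,0,0,0,0,0,255]]]' 45
```

```text
t: 4.22
eef_pos: [0.5489, 0.2593, 0.1014]
ee_rot: [-3.142, -0.0, 0.583]
force: [0.4, -0.3, 0.5]
width: 0.0258
gripper_force: 0.0
t: 4.72
eef_pos: [0.5484, 0.259, 0.0822]
ee_rot: [3.141, 0.001, 0.583]
force: [0.2, 0.2, -0.4]
width: 0.0255
gripper_force: 0.0
t: 5.22
eef_pos: [0.5489, 0.2595, 0.0832]
ee_rot: [-3.141, -0.0, 0.583]
force: [-0.7, 0.5, 0.3]
width: 0.0136
gripper_force: 45.0
```

Gripped at 13.6 mm with 45 N. Next I lift straight up, then go near the screw to look.

```bash
python3 -m handwheel '[[[0,0,-0.25,0,0,0,255],[0,0,-0.5,0,0,0,255],[0,0,-0.8,0,0,0,255]]]' 
python3 -m handwheel '[[[0,0,-0.4,0,0,0,255],[0,0,-0.9,0,0,0,255],[0,0,-0.9,0,0,0,255]]]'
python3 -m handwheel '[[[-0.47,0.31,0,0,0,0,255],[-0.94,0.63,0,0,0,0,255]]]' 
python3 -m handwheel '[[[-0.47,0.31,0,0,0,0,255],[-0.94,0.63,0,0,0,0,255]]]' >/dev/null
python3 -m handwheel '[[[-0.47,0.31,0,0,0,0.2,255],[-0.94,0.63,0,0,0,0.41,255],[-0.94,0.63,0,0,0,0.41,255],[-0.94,0.63,0,0,0,0.41,255]]]'
python3 - <<'E'
from h import *
s=arm.get_state();im=cams.grab_frame("wrist");cv2.imwrite("pics/w4.png",im)
print(s["eef_pos"],s["ee_rot"],px(pose("wrist",s),[[.4902,.0286,.055],[.4812,-.097,.057]]))
E
```

```text
t: 5.6
eef_pos: [0.5484, 0.2589, 0.1471]
ee_rot: [3.141, 0.001, 0.583]
force: [-0.2, -0.3, -1.1]
width: 0.0134
gripper_force: 45.0
t: 5.98
eef_pos: [0.5504, 0.2602, 0.2226]
ee_rot: [-3.142, -0.006, 0.584]
force: [-0.2, 0.9, -1.1]
width: 0.0135
gripper_force: 45.0
t: 6.22
eef_pos: [0.5127, 0.1747, 0.2176]
ee_rot: [-3.141, 0.002, 0.584]
force: [0.0, -0.9, -0.6]
width: 0.0135
gripper_force: 45.0
t: 6.98
eef_pos: [0.4437, 0.0088, 0.2187]
ee_rot: [-3.141, -0.0, 0.378]
force: [0.6, -0.2, -1.1]
width: 0.014
gripper_force: 45.0
[0.44373063 0.00875919 0.21870593] [-3.14145689e+00 -3.97860036e-05  3.78164953e-01] [[321.00447731 116.95445648]
 [433.35650322 172.59989847]]
```

View pics/w4.png

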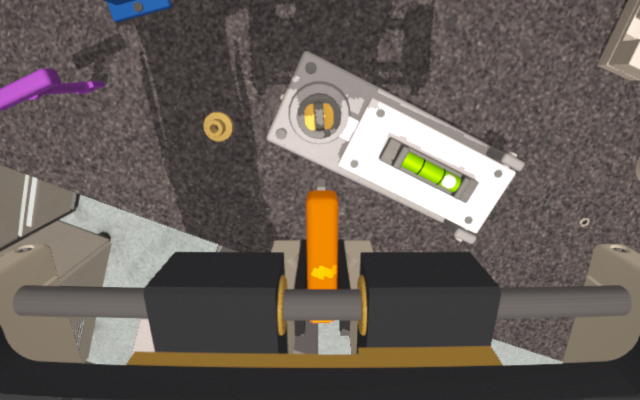

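The key is held upright: handle (322,190 to 320) and blade tip at about (321,187). The screw slot is at about (319,116), nearly vertical, and the bubble is at (449,181). I'll enlarge.

Run:
```python
import cv2,numpy as np
a=cv2.imread("pics/w4.png")
r=lambda x,y,w,h,k:cv2.resize(a[y:y+h,x:x+w],None,fx=k,fy=k,interpolation=cv2.INTER_CUBIC)
cv2.imwrite("pics/c4.png",np.hstack([r(290,85,60,120,5),r(390,130,100,120,5)[:600]]))
```

```text
(no output)
```

View pics/c4.png

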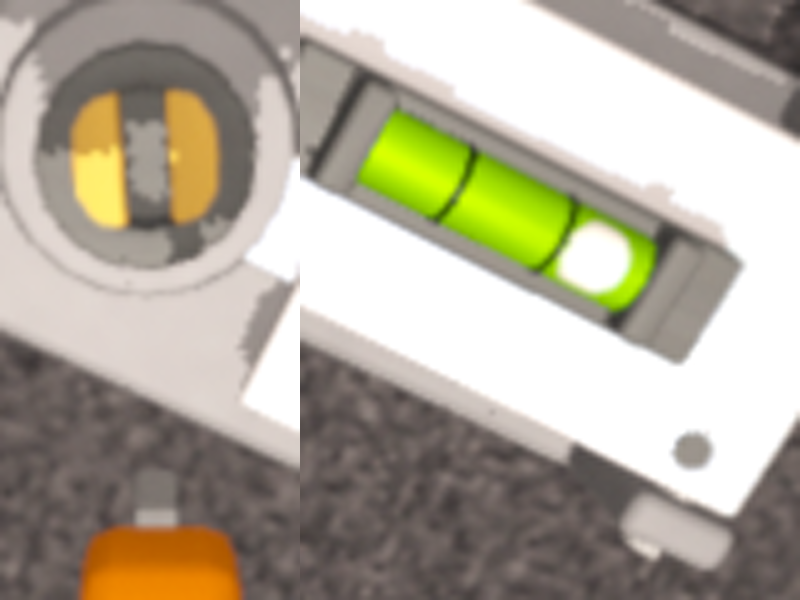

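Run:
```python
from h import *
np.set_printoptions(precision=4,suppress=True)
class A: pass
s=dict(eef_pos=np.array([0.44373063,0.00875919,0.21870593]),ee_rot=np.array([-3.14145689,-3.98e-5,.378164953]))
P=pose("wrist",s);c=cams.camera_info("wrist");H=np.linalg.inv(c["hand_eye"])
for d in(.003,.005,.007):
  print(d,cv2.projectPoints(np.array([[d+.032,0,-.043],[d+.032,0,-.027],[d+.011,0,.067],[d+.009,0,.073]]),H[:3,:3],H[:3,3],c["camera_matrix"],c["dist_coeffs"])[0][:,0])
f=lambda x,y:(290+x/5,85+y/5)
sl=atz(P,f(144.5,159),.055);a,b=atz(P,f(143,90),.055),atz(P,f(146.5,228),.055)
print("slot",sl,"ang",np.arctan2(*(a-b)[1::-1]))
g=lambda x,y:(390+(x-300)/5,130+y/5)
v=[atz(P,g(*q),.06) for q in((457,184),(558,234),(594,257),(507,209))];print(v, "bubble off mm",1e3*np.linalg.norm(v[2][:2]-v[3][:2]),"rings",1e3*np.linalg.norm(v[0]-v[1]))
```

```text
0.003 [[322.3884 201.0203]
 [322.3756 189.9348]
 [322.3293 179.9448]
 [322.3274 180.3974]]
0.005 [[322.389  196.5044]
 [322.376  185.7976]
 [322.3295 177.312 ]
 [322.3276 177.8281]]
0.007 [[322.3895 191.9513]
 [322.3764 181.6299]
 [322.3296 174.6671]
 [322.3277 175.2473]]
slot [0.4896 0.0305 0.055 ] ang 0.40123299693089376
[array([ 0.4824, -0.082 ,  0.06  ]), array([ 0.4808, -0.1056,  0.06  ]), array([ 0.4792, -0.1146,  0.06  ]), array([ 0.4815, -0.0936,  0.06  ])] bubble off mm 21.168139243651556 rings 23.68470499181348
```

Key axis is about +4 mm along tool x from the TCP axis. The slot is at (0.4896,0.0305) with angle 0.401. The bubble is 21 mm off, so about 1.2 rad of turn is needed. I'll move above the slot.

Run:
```python
from h import *
print(step([.4862,.0284,.145],.401))
```

```text
(array([ 0.58 , -0.028,  0.92 ]), array([-0.   ,  0.001, -0.044]))
```

```bash
python3 -m handwheel '[[[0.58,-0.028,0.2,0,0,-0.044,255],[0.58,-0.028,0.6,0,0,-0.044,255],[0.58,-0.028,0.92,0,0,-0.044,255],[0.58,-0.028,0.92,0,0,-0.044,255],[0.58,-0.028,0.92,0,0,-0.044,255]]]'
python3 - <<'E'
from h import *
s=arm.get_state();im=cams.grab_frame("wrist")
a,b=im[130:250,260:380],cams.grab_frame("scene")[240:320,300:380]
cv2.imwrite("pics/c5.png",np.hstack([cv2.resize(a,(400,400),interpolation=cv2.INTER_CUBIC),cv2.resize(b,(400,400),interpolation=cv2.INTER_CUBIC)]))
print(step([.4862,.0284,.145],.401,s),px(pose("wrist",s),[.4896,.0305,.055]))
E
```

```text
t: 7.65
eef_pos: [0.4869, 0.0287, 0.1461]
ee_rot: [3.141, -0.001, 0.401]
force: [0.1, 0.3, -1.1]
width: 0.0132
gripper_force: 45.0
(array([-0.009, -0.   ,  0.014]), array([ 0.001, -0.001,  0.001])) [[321.49472685 184.9710113 ]]
```

View pics/c5.png

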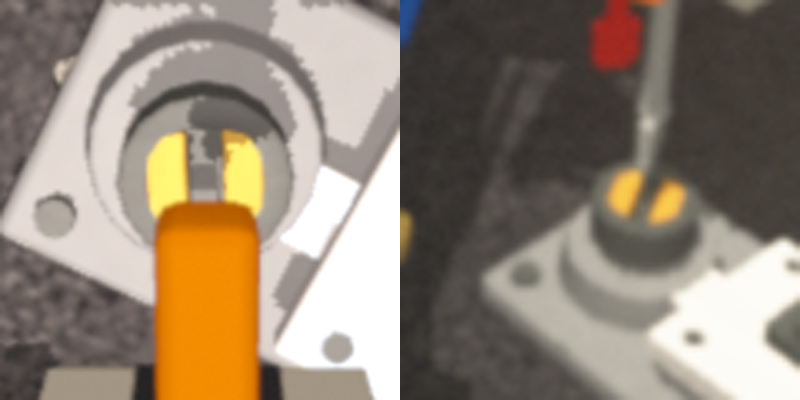

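The blade lies over the slot in both views: crop column 204 against slot centre 204.5. Now I lower it.

```bash
python3 -m handwheel '[[[-0.005,0,0.12,0,0,0,255],[-0.005,0,0.22,0,0,0,255],[-0.005,0,0.29,0,0,0,255],[-0.005,0,0.29,0,0,0,255]]]' 
python3 -m handwheel '[[[0,0,0.05,0,0,0,255],[0,0,0.1,0,0,0,255],[0,0,0.1,0,0,0,255]]]'
```

```text
t: 8.25
eef_pos: [0.4853, 0.0277, 0.1216]
ee_rot: [3.142, 0.001, 0.4]
force: [-0.2, 0.4, -1.3]
width: 0.0134
gripper_force: 45.0
t: 8.62
eef_pos: [0.4859, 0.0279, 0.1141]
ee_rot: [3.141, -0.0, 0.4]
force: [-0.5, 0.2, 0.9]
width: 0.0131
gripper_force: 45.0
```

```bash
python3 -m handwheel '[[[0,0,0.02,0,0,0,255],[0,0,0.04,0,0,0,255],[0,0,0.04,0,0,0,255]]]' 
python3 -m handwheel '[[[0,0,0.02,0,0,0,255],[0,0,0.03,0,0,0,255],[0,0,0.03,0,0,0,255]]]'
```

```text
t: 9.0
eef_pos: [0.4859, 0.0279, 0.1112]
ee_rot: [3.141, -0.0, 0.4]
force: [-0.8, 0.3, 3.5]
width: 0.0135
gripper_force: 45.0
t: 9.38
eef_pos: [0.486, 0.0279, 0.1088]
ee_rot: [3.141, -0.001, 0.4]
force: [0.1, -0.4, 6.0]
width: 0.0134
gripper_force: 45.0
```

```bash
python3 -m handwheel '[[[0,0,0.01,0,0,0,255],[0,0,0.01,0,0,0,255]]]' 55
python3 -m handwheel '[[[0,-0.006,0,0,0,0.25,255],[0,-0.012,0,0,0,0.5,255],[0,-0.019,0,0,0,0.75,255],[0.003,-0.025,0,0,0,1,255],[0.003,-0.025,0,0,0,1,255]]]'
python3 -m handwheel '[[[0,-0.006,0,0,0,0.25,255],[0,-0.012,0,0,0,0.5,255],[0,-0.019,0,0,0,0.75,255],[0.003,-0.025,0,0,0,1,255],[0.003,-0.025,0,0,0,1,255]]]'
python3 -m handwheel '[[[0,0,0,0,0,0,255],[0,0,0,0,0,0,255],[0,0,0,0,0,0,255],[0,0,0,0,0,0,255],[0,0,0,0,0,0,255]]]'
python3 - <<'E'
from h import *
s=arm.get_state();print(s["moment"],s["q"])
a,b,c=[cams.grab_frame(n) for n in("wrist","scene","top")]
for n,i in zip("wst",(a,b,c)):cv2.imwrite(f"pics/r1{n}.png",i)
print(px(pose("wrist",s),[.4815,-.0936,.06]),px(pose("top"),[.4815,-.0936,.06]),px(pose("scene"),[.4815,-.0936,.06]))
r=lambda im,x,y,w,h,k:cv2.resize(im[y:y+h,x:x+w],None,fx=k,fy=k,interpolation=cv2.INTER_CUBIC)
cv2.imwrite("pics/c6.png",np.vstack([np.hstack([r(b,350,280,100,75,4),r(c,380,205,100,75,4)]),cv2.resize(a,(480,300)) if 0 else cv2.copyMakeBorder(cv2.resize(a,(480,300)),0,0,0,320,0)]))
E
```

```text
t: 9.62
eef_pos: [0.4861, 0.0279, 0.1081]
ee_rot: [3.141, -0.001, 0.401]
force: [-0.9, -0.4, 6.3]
width: 0.0134
gripper_force: 55.0
t: 10.25
eef_pos: [0.4857, 0.03, 0.1082]
ee_rot: [-3.141, -0.001, -0.101]
force: [-0.7, -0.2, 6.4]
width: 0.0135
gripper_force: 55.0
t: 10.88
eef_pos: [0.4861, 0.032, 0.1082]
ee_rot: [-3.141, -0.001, -0.601]
force: [-0.8, 0.5, 5.5]
width: 0.0136
gripper_force: 55.0
t: 11.5
eef_pos: [0.4861, 0.032, 0.1082]
ee_rot: [-3.141, -0.001, -0.6]
force: [-0.8, 0.4, 6.1]
width: 0.0136
gripper_force: 55.0
[ 0.1527382   0.38303449 -0.01097091] [ 4.70606271e-01  1.32375002e-01 -5.21887547e-01  2.58541155e-04
 -9.15497146e-01  5.00498146e-01]
[[486.3623272  108.26860884]] [[436.08970973 233.03633637]] [[399.06216508 312.74534266]]
```

View pics/c6.png

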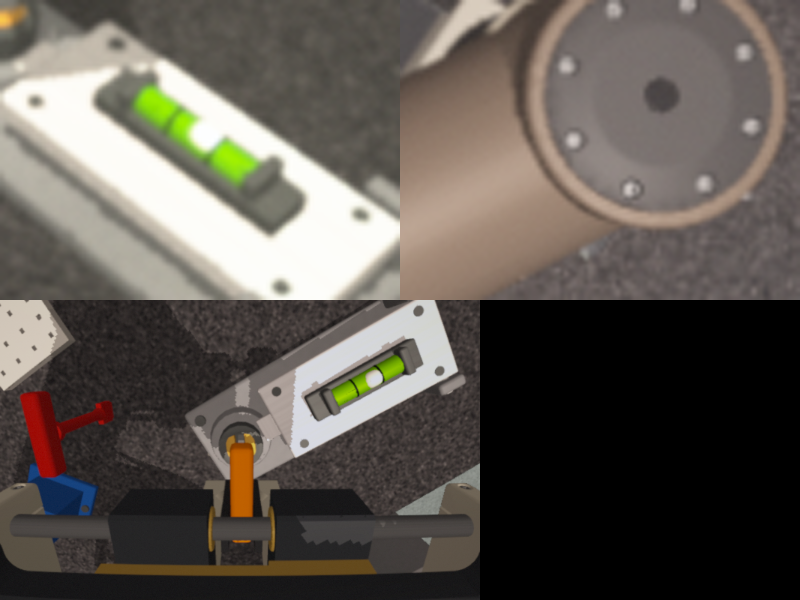

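The view budget is used up, so from here I measure the bubble and rings from profiles along the vial.

```bash
cat > bub.py <<'E'
from h import *
def bub(im,P,z=.06,show=True):
    u=np.array([.0015,.0236])/np.hypot(.0015,.0236)   # vial axis towards screw (from rings)
    c=np.array([.4815,-.0936]);n=np.array([-u[1],u[0]])
    L=np.arange(-30,30.01,.5)/1e3;W=np.arange(-3,3.1,1)/1e3
    X=np.array([[*(c+u*l+n*w),z] for l in L for w in W])
    q=px(P,X).astype(np.float32).reshape(len(L),len(W),2)
    v=cv2.remap(im,q[...,0],q[...,1],cv2.INTER_LINEAR).astype(float).mean(1)
    b,g=v[:,0],v[:,1]
    w=b>.6*g; w&=g>120                      # white: blue nearly as bright as green
    idx=np.where(w&(np.abs(L)<.028))[0]
    if show:print("L mm/B/G:",*[f"{l*1e3:.0f}:{bb:.0f}/{gg:.0f}" for l,bb,gg in zip(L[::2],b[::2],g[::2])])
    return L[idx]*1e3
if __name__=="__main__":
    s4=dict(eef_pos=np.array([0.44373063,0.00875919,0.21870593]),ee_rot=np.array([-3.14145689,-3.98e-5,.378164953]))
    print(bub(cv2.imread("pics/w4.png"),pose("wrist",s4)))
    print(bub(cv2.imread("pics/r1w.png"),pose("wrist")))
    print(bub(cv2.imread("pics/r1s.png"),pose("scene")))
E
python3 bub.py
```

```text
L mm/B/G: -30:3/232 -29:59/234 -28:159/242 -27:221/249 -26:245/253 -25:253/255 -24:253/255 -23:254/255 -22:254/255 -21:254/255 -20:254/255 -19:253/255 -18:253/255 -17:249/254 -16:233/251 -15:179/231 -14:88/177 -13:25/146 -12:1/197 -11:0/230 -10:0/237 -9:0/238 -8:0/238 -7:0/238 -6:0/239 -5:0/239 -4:0/239 -3:0/240 -2:0/241 -1:0/241 0:0/241 1:0/241 2:0/242 3:0/242 4:0/242 5:0/243 6:0/243 7:0/243 8:0/243 9:0/237 10:12/193 11:28/144 12:11/188 13:0/235 14:0/244 15:0/245 16:0/245 17:0/245 18:0/245 19:0/246 20:0/246 21:0/246 22:0/246 23:0/246 24:0/247 25:0/247 26:0/247 27:0/247 28:0/247 29:0/247 30:12/232
[-27.5 -27.  -26.5 -26.  -25.5 -25.  -24.5 -24.  -23.5 -23.  -22.5 -22.
 -21.5 -21.  -20.5 -20.  -19.5 -19.  -18.5 -18.  -17.5 -17.  -16.5 -16.
 -15.5 -15.  -14.5]
L mm/B/G: -30:0/175 -29:0/175 -28:0/176 -27:0/176 -26:0/176 -25:0/177 -24:0/177 -23:0/178 -22:0/178 -21:0/179 -20:0/179 -19:0/179 -18:0/180 -17:0/176 -16:10/121 -15:84/101 -14:170/182 -13:202/208 -12:209/211 -11:210/212 -10:210/212 -9:211/212 -8:210/212 -7:210/212 -6:209/211 -5:206/210 -4:198/207 -3:189/203 -2:165/194 -1:79/187 0
[... 531 characters left out ...]
-22:6/236 -21:5/237 -20:5/237 -19:5/237 -18:5/237 -17:7/237 -16:6/237 -15:6/237 -14:13/235 -13:33/230 -12:67/221 -11:113/214 -10:167/220 -9:215/235 -8:240/247 -7:249/252 -6:252/254 -5:252/254 -4:252/254 -3:251/254 -2:251/254 -1:249/253 0:246/253 1:236/252 2:216/250 3:181/247 4:136/243 5:89/240 6:48/237 7:19/236 8:7/236 9:4/234 10:7/230 11:16/221 12:26/206 13:32/191 14:33/189 15:29/202 16:19/219 17:8/229 18:4/233 19:3/234 20:4/234 21:5/233 22:3/232 23:2/232 24:3/232 25:1/233 26:1/233 27:2/234 28:1/233 29:3/232 30:14/227
[-10.5 -10.   -9.5  -9.   -8.5  -8.   -7.5  -7.   -6.5  -6.   -5.5  -5.
  -4.5  -4.   -3.5  -3.   -2.5  -2.   -1.5  -1.   -0.5   0.    0.5   1.
   1.5   2.    2.5   3.    3.5]
```

Wrist: rings at −15.3 and +9.2, bubble at −8.0, so it is 4.9 mm short. The scene view gives about 5.2 mm short. I turn about 0.285 rad more, still pressing.

```bash
python3 -m handwheel '[[[0,-0.006,0.003,0,0,0.25,255],[0,-0.012,0.005,0,0,0.5,255],[0,-0.014,0.005,0,0,0.57,255],[0,-0.014,0.005,0,0,0.57,255],[0,-0.014,0.005,0,0,0.57,255]]]'
python3 -m handwheel '[[[0,0,0,0,0,0,255],[0,0,0,0,0,0,255],[0,0,0,0,0,0,255],[0,0,0,0,0,0,255],[0,0,0,0,0,0,255]]]'
python3 - <<'E'
from bub import *
s=arm.get_state();a=cams.grab_frame("wrist");b=cams.grab_frame("scene")
for i,P in((a,pose("wrist",s)),(b,pose("scene"))):
    w=bub(i,P);print("bubble",w.min(),w.max(),w.mean())
E
```

```text
t: 12.28
eef_pos: [0.4868, 0.033, 0.108]
ee_rot: [-3.14, -0.001, -0.884]
force: [-1.7, 0.4, 7.9]
width: 0.0134
gripper_force: 55.0
t: 12.9
eef_pos: [0.4868, 0.033, 0.108]
ee_rot: [-3.14, -0.001, -0.884]
force: [-2.0, 1.6, 6.6]
width: 0.0134
gripper_force: 55.0
L mm/B/G: -30:0/175 -29:0/175 -28:0/176 -27:0/176 -26:0/176 -25:0/177 -24:0/177 -23:0/178 -22:0/178 -21:0/178 -20:0/179 -19:0/179 -18:0/179 -17:0/174 -16:14/87 -15:14/71 -14:0/167 -13:0/181 -12:0/182 -11:62/186 -10:147/198 -9:192/206 -8:207/210 -7:210/211 -6:210/211 -5:210/211 -4:211/212 -3:211/212 -2:210/212 -1:209/211 0:204/209 1:196/206 2:185/200 3:143/190 4:38/185 5:0/187 6:0/185 7:0/184 8:12/135 9:24/53 10:1/151 11:0/189 12:0/190 13:0/191 14:0/191 15:0/191 16:0/192 17:0/192 18:0/192 19:0/193 20:0/193 21:0/193 22:0/194 23:0/194 24:0/194 25:0/195 26:0/195 27:0/195 28:1/186 29:60/120 30:96/103
bubble -10.0 3.0 -3.5
L mm/B/G: -30:88/174 -29:70/201 -28:50/222 -27:31/233 -26:18/237 -25:9/237 -24:6/238 -23:7/238 -22:7/238 -21:6/238 -20:5/238 -19:6/238 -18:6/238 -17:6/238 -16:5/238 -15:7/237 -14:12/235 -13:18/229 -12:27/215 -11:36/198 -10:41/188 -9:47/196 -8:63/215 -7:96/232 -6:143/243 -5:187/248 -4:220/251 -3:239/253 -2:247/253 -1:249/254 0:249/254 1:249/254 2:249/254 3:247/253 4:243/253 5:236/252 6:221/250 7:197/248 8:160/243 9:118/238 10:79/231 11:52/221 12:39/205 13:37/191 14:36/189 15:31/201 16:21/217 17:11/228 18:6/232 19:3/234 20:3/235 21:2/234 22:2/234 23:2/234 24:2/234 25:2/234 26:2/234 27:2/234 28:1/233 29:3/231 30:11/227
bubble -5.5 8.0 1.25
```

Bubble is now about 0.4 mm short of centre in both views, with about 8 N of push. I make a tiny trim and then a final check.

```bash
python3 -m handwheel '[[[0,-0.001,0.004,0,0,0.05,255],[0,-0.001,0.004,0,0,0.05,255],[0,-0.001,0.004,0,0,0.05,255],[0,-0.001,0.004,0,0,0.05,255],[0,-0.001,0.004,0,0,0.05,255]]]'
python3 -m handwheel '[[[0,0,0,0,0,0,255],[0,0,0,0,0,0,255],[0,0,0,0,0,0,255],[0,0,0,0,0,0,255],[0,0,0,0,0,0,255]]]'
python3 - <<'E'
from bub import *
s=arm.get_state();a=cams.grab_frame("wrist");b=cams.grab_frame("scene")
for i,P in((a,pose("wrist",s)),(b,pose("scene"))):
    w=bub(i,P,show=False);print("bubble",w.min(),w.max(),w.mean())
E
```

```text
t: 13.62
eef_pos: [0.487, 0.033, 0.1079]
ee_rot: [-3.14, -0.001, -0.909]
force: [-1.1, 0.4, 9.3]
width: 0.0137
gripper_force: 55.0
t: 14.25
eef_pos: [0.4871, 0.033, 0.1079]
ee_rot: [-3.14, -0.001, -0.909]
force: [-2.0, 0.4, 10.0]
width: 0.0137
gripper_force: 55.0
bubble -10.0 3.5 -3.25
bubble -5.5 8.5 1.5
```

The bubble is centred to within about 0.3 mm. The push is about 10–11 N, so the screw is at its stop, and the key is held upright.

```bash
python3 -c "
from station import arm
print(arm.job_done())"
```

```text
the job is handed in; nothing more can be done
None
```

The job is handed in at about 14 s: the key is gripped upright in the slot, the screw is pressed to its stop (about 10 N), and the bubble is centred to within about 0.3 mm. The first grasp closed on air because the fingertips sit about 25 mm short of the stated TCP; the second grasp held.

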